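# Take the inside length of a cutlery tray with a tape measure

## Robot

A 6-joint arm with a two-finger parallel gripper is mounted at the origin on a cart in front of the work surface, level with it; the furniture and walls round the work are solid. World frame = base frame: x ahead of the robot, y to its left, z up, the work surface at z = 0. Lengths are in m, angles in rad, forces in N, time in s.
With the tool pointing down it reaches from about 0.375 to 0.925 m from the base axis. Payload 5.7 kg.
Tool frame: the origin (TCP) lies midway between the tips of the shut fingers; the grasp point (between the pads) lies 19 mm behind it (grip_depth is the distance from the TCP to the grasp point, in m); z points along the fingers, y is the line along which they close (so a half turn about z gives the same grasp; the last joint's range is limited). The gripper opens to 85 mm and grips with 20 to 120 N. Pads are 22 mm wide; open, the fingers measure 114 mm over their backs; the gripper's body (76 mm by 85 mm) begins 54 mm behind the grasp point. The pads swing forward as they close: fully open they stand 13 mm farther back than shut.
Start: joints at [1.067, 0.359, 1.51, -0, 1.272, -0.115], TCP at [0.227, 0.555, 0.231] pointing down, gripper open.
Joint ranges: [-2.97, 2.97], [-1.01, 2.36], [0.21, 2.38], [-0.96, 4.11], [0.2, 2.71], [-2.98, 2.98]. Speed limits (rad/s): [2.39, 2.39, 3.14, 3.14, 3.14, 3.14].

## Interface

Orientations are given as a unit quaternion [w, x, y, z].
In Python, from cell import get_obs, camera, hand_in, look_for, landmark_of, grip_depth gives the robot as it stands.
- The arm moves only by the tool move_arm, never from a script. Its argument "commands" is a list that holds one entry, the list of rows, each a list of 7 numbers: the shift along the tool's x, y, z in mm, then the turn, a rotation vector about the tool's x, y, z in degrees, then the finger opening in mm, from 0 to 85.4. In form: [[[tx, ty, tz, wx, wy, wz, claw], ...]]. A call has 1 to 10 rows; each row shifts and turns the commanded pose from where the row before left it, along the tool's axes as they then stand; what a row does not reach is not made up. A row lasts 1/12 s, in which the tool goes at most 41.7 mm and 7.16 degrees, less where a joint would pass 70% of its speed; a pose out of reach is approached as far as the arm can. A call is refused whole if a number of a shift passes 41.7 or a number of a turn 7.16, either way. A call with a gripper value outside its range is refused whole. The fingers move at their own pace and stop on an object; the grip force is fixed at half the most. Time passes only in rows, so rows that do not move let the fingers close. It gives the time, the measured TCP pose, the force, the opening and the grip force at its end, in the units of the state.
- get_obs(): the state, without advancing time (a new reading comes with each control period).
- camera(name): name is "side" or "top"; returns a dict with "color" (420x560x3 uint8, blue, green, red), "range_z" (420x560 float32, m along the optical axis (not along the pixel's ray), 0 where there is no reading), "fx", "fy", "cx", "cy" (pixels), "camera_from_world" (4x4, takes a point from world to camera coordinates). Camera axes: x right, y up, looking along -z (the intrinsics and any distortion apply to the point x, -y, -z); pixel columns grow to the right and rows downward; lengths in m; the calibration is good to about 2 mm. A picture is of the moment at which its call begins.
- hand_in(): hands the job in; it is judged then, once.
Trained networks look in a picture, given as the dict that the camera call returned (one of the last four; its "shot" number tells which), for a name from the list of things; names that differ only in an ending like _2 or _b are one class to them, and where a whole thing is asked for, a point or a joint stands for the part that bears it (a point fixed in the world has none). Each returns a list of dicts, best first, with "confidence" (0 to 1); they miss things now and then, are a little off and sometimes report something else, mostly with a low value. They report only what shows in the picture. A call takes as long as a camera call.
- look_for(picture, label): "xy" ([column, row] as shares, 0 to 1, of the picture: columns of its width, rows of its height, amid what is visible of it).
- landmark_of(picture, label): "xy" ([column, row] as shares, 0 to 1, of the picture: columns of its width, rows of its height: a listed point, or the origin of a listed thing).
The state is a dict: "time_s": time; "qpos": joint angles; "qvel": joint speeds; "joint_torque": joint torques, N m; "position": TCP position; "orientation": TCP orientation; "force": force on the tool from outside, world axes, zero at the start; "torque": the same for the moment, N m; "opening": finger opening in m; "grip_force": force on a finger pad.
Only numpy, scipy, OpenCV 4.12 (cv2) and the standard library are available. Lean on these libraries where they do the work, as an engineer would, in place of code of your own. Each camera call takes 0.05 s, during which the arm holds its last target. There are 200 camera calls.

## Task

Measure the inside length of the empty lane of the wooden cutlery tray, so that a divider can be cut for it: hook the tape measure's end over one end wall of that lane (either end) and, with the case standing in the lane, back the case away against its spring until its back is against the opposite end wall, then press the lock button on top fully down. Then unhook the tape with the blade still locked at that length, and stand it upright on the cutting board with its whole base on the wood. Leave the spoon, the garlic and the other things where they are.

Things in the scene. Friction and masses are not known exactly. Their poses are not given: they have to be found in the camera images.
- tape: tape measure, loose, 0.43 kg, upright: grey case 76 long (x) x 36 wide (y) x 64 mm tall, black and metal discs on its flat sides. Origin: centre of its underside; z up, +x out of the nose, where the blade comes out. Nose at x = +38 mm, back at -38 mm. Grip it across y. Its rubber sole holds: set down level and let go, the case stays put against the blade's spring
- tape_blade (a joint): how far the blade is drawn out, m: 0 (home) to 0.15. A spring pulls it home with 1.6 N at 0 to 2.8 N at 0.15 unless it is hooked or locked. Blade: steel, stiff, 20 mm wide, straight out of the nose, its underside 18 mm above the case's underside. Hooked on one end wall with the case's back against the other it reads about 0.13
- tape_lock (a joint): the lock button, m: 0 up (blade free) to 0.006 fully down (blade held, give or take 3 mm). It takes about 4 N and stays where it is left; it never needs to be released
- tape_hook (a point): the lip bent down at the blade's end: a plate 20 mm wide, 1.6 mm thick, down to 7 mm above the level of the case's underside. The point: lower edge of the lip's inner face (towards the case), 58 mm ahead of the case's centre (20 mm ahead of the nose) plus the drawn length; axes as the tape's
- tape_button (a point): centre of the top of the black lock button (18 x 20 mm) on the case's top, 18 mm ahead of the case's centre, 72 mm above the case's underside when up, 66 mm when down. Press straight down; axes as the tape's
- tray_lane (a point): centre of the floor of the empty, wider lane of the wooden cutlery tray (232 x 129 x 20 mm, fixed), 5 mm above the worktop. x along the lane, y across, away from the other lane, z up. Lane 220 mm long inside (end walls: inner faces x = +-110, outer +-116 mm), 62 mm wide; walls rise 15 mm above its floor. The other lane, at -y, holds a teaspoon
- cutting_board: flat beech board 170 (x) x 260 (y) x 14 mm, fixed, lying on the worktop; origin at the centre of its underside, z up. A garlic bulb stands on it near its +y end, about 95 mm from the centre; the rest is free
- teaspoon: teaspoon, 138 x 28 x 12 mm, lying in the tray's other lane; leave it
- garlic: garlic bulb, 48 x 50 x 51 mm, standing on the cutting board; leave it
- lemon: lemon, 83 x 58 x 58 mm, behind the work; leave it
- peg: clothes peg, 15 x 72 x 12 mm, behind the work; leave it
- tumbler: drinking glass, 80 mm wide, 91 mm tall, behind the work; leave it
- matchbox: matchbox, 37 x 56 x 16 mm, behind the work; leave it

How it is judged:
By the outcome, as a careful person would: the job done as asked, in the order asked, and still so for the second after the job is handed in, with the robot touching nothing.
It also fails if it takes over 67 s, if anything falls off the work surface, if the arm or the gripper's body presses on something with over 40 N, if the wrist force passes 120 N, or if a joint passes its speed limit or range.

## Working session

There is one attempt and no reset: what is moved stays moved. The work goes in short steps, Python scripts to look and compute and a tool call to move; the robot and the scene stay as the last step left them, time stands still between calls to the robot, and variables do not carry over. Pictures are saved under pics/ and viewed, at most 11 in all, crops included, and the job is handed in when it is done.

Besides the shell and the picture viewer there is one more tool, called after ">>>" as name([rows], argument=value, ...), one row to a line, values as JSON. move_arm: Moves the arm, as the interface text tells. Its arguments: {"type":"object","properties":{"commands":{"type":"array"}},"required":["commands"]}

```bash
mkdir -p pics; cat > h.py <<'E'
import numpy as np, cv2
from cell import *
def ray(p,xy):
    u=xy[0]*560; v=xy[1]*420
    T=np.linalg.inv(p["camera_from_world"])
    d=np.array([(u-p["cx"])/p["fx"],-(v-p["cy"])/p["fy"],-1.])
    return T[:3,3],T[:3,:3]@d
def atz(p,xy,z):
    o,d=ray(p,xy); return o+d*(z-o[2])/d[2]
def atrange(p,xy):
    o,d=ray(p,xy); r=p["range_z"][int(xy[1]*420),int(xy[0]*560)]; return o+d*r
def tri(p,a,q,b):
    o1,d1=ray(p,a);o2,d2=ray(q,b)
    s=np.linalg.lstsq(np.c_[d1,-d2],o2-o1,rcond=None)[0]
    x,y=o1+s[0]*d1,o2+s[1]*d2
    return (x+y)/2,np.linalg.norm(x-y)
def cloud(p):
    v,u=np.mgrid[0:420,0:560]; r=p["range_z"]
    c=np.stack([(u-p["cx"])/p["fx"]*r,-(v-p["cy"])/p["fy"]*r,-r,np.ones_like(r)],-1)
    return (c@np.linalg.inv(p["camera_from_world"]).T)[...,:3]
E
python3 - <<'E'
from h import *
np.set_printoptions(precision=4,suppress=True)
P={n:camera(n) for n in("top","side")}
for n,p in P.items():
    cv2.imwrite(f"pics/{n}0.png",p["color"])
    np.savez(f"{n}0.npz",**{k:v for k,v in p.items()})
    print(n,p["fx"],np.linalg.inv(p["camera_from_world"])[:3])
    for l in["tape","tape_hook","tape_button","tray_lane","cutting_board","garlic","teaspoon"]:
        for f in(landmark_of,look_for):
            r=f(p,l)[:2]
            print(n,l,f.__name__,[(np.round(x["xy"],3),round(x["confidence"],2),atrange(p,x["xy"])) for x in r])
print(get_obs(),grip_depth)
E
```

```text
top 468.0530893123258 [[ 0.0042  0.987  -0.1608  0.3846]
 [-0.9998  0.0074  0.0189  0.0203]
 [ 0.0199  0.1607  0.9868  1.3098]]
top tape call [(array([0.29 , 0.564]), 0.81, array([0.4992, 0.3114, 0.0574])), (array([0.282, 0.532]), 0.67, array([0.5351, 0.3237, 0.0657]))]
top tape call [(array([0.287, 0.562]), 0.82, array([0.502 , 0.3158, 0.0613])), (array([0.563, 0.384]), 0.66, array([ 0.7216, -0.1015,  0.0194]))]
top tape_hook call [(array([0.292, 0.512]), 0.55, array([0.5642, 0.3208, 0.0166]))]
top tape_hook call [(array([0.29 , 0.524]), 0.59, array([0.5494, 0.3231, 0.0222]))]
top tape_button call [(array([0.279, 0.542]), 0.46, array([0.5227, 0.3261, 0.0738]))]
top tape_button call [(array([0.279, 0.537]), 0.53, array([0.5286, 0.3263, 0.0715]))]
top tray_lane call [(array([0.515, 0.528]), 0.88, array([ 0.549 , -0.026 ,  0.0045]))]
top tray_lane call [(array([0.515, 0.554]), 0.66, array([ 0.5187, -0.0263,  0.0081]))]
top cutting_board call [(array([0.706, 0.566]), 0.63, array([ 0.5049, -0.3239,  0.0139]))]
top cutting_board call []
top garlic call [(array([0.683, 0.479]), 0.55, array
[... 1627 characters left out ...]
 0.562]), 0.54, array([0.4828, 0.003 , 0.0026])), (array([0.471, 0.573]), 0.41, array([ 0.5497, -0.0416,  0.0054]))]
side teaspoon call [(array([0.421, 0.577]), 0.47, array([ 0.4775, -0.0295,  0.0119]))]
{'time_s': 1.5, 'qpos': array([ 1.0669,  0.3588,  1.5104, -0.    ,  1.2725, -0.1151]), 'qvel': array([-0.0005, -0.    , -0.0006,  0.001 , -0.0001, -0.0006]), 'joint_torque': array([  0.0004, -52.7583, -27.9041,  -0.0003,   0.002 ,   0.    ]), 'position': array([0.2274, 0.5552, 0.2313]), 'orientation': array([-0.    ,  0.1932,  0.9812, -0.0001]), 'force': array([ 0.6034, -0.199 ,  0.1656]), 'torque': array([-0.0212,  0.0014,  0.0298]), 'grip_force': 0.0, 'opening': 0.08555174144144148} 0.0187
```

View pics/top0.png

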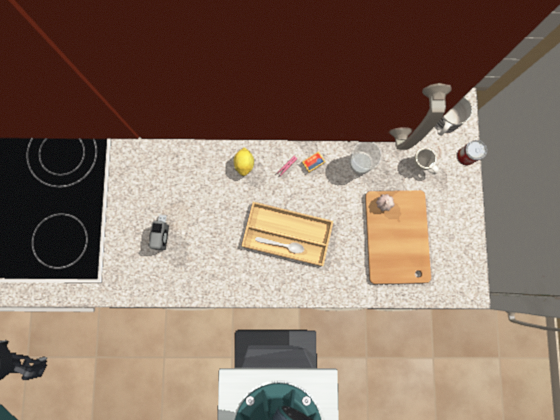

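View pics/side0.png

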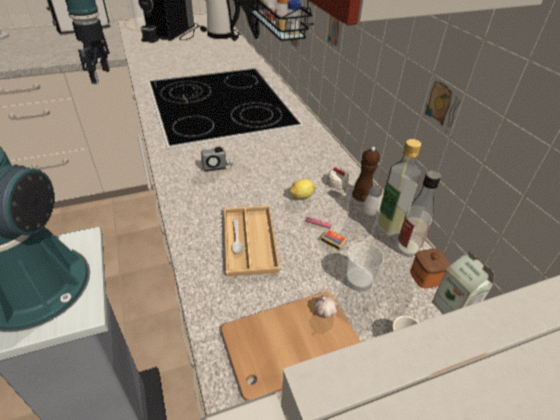

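```bash
python3 - <<'E'
from h import *
np.set_printoptions(precision=4,suppress=True)
p=np.load("top0.npz"); c=cloud(p)
def box(n,m):
    pts=c[m][:, :2].astype(np.float32)
    r=cv2.minAreaRect(pts); print(n,len(pts),r,np.median(c[m][:,2])); print(cv2.boxPoints(r))
x,y,z=c[...,0],c[...,1],c[...,2]
box("tapetop",(abs(x-.51)<.08)&(abs(y-.315)<.06)&(z>.052)&(z<.09))
box("button",(abs(x-.51)<.08)&(abs(y-.315)<.06)&(z>.0685)&(z<.09))
t=(abs(x-.53)<.16)&(abs(y+.0)<.12)&(z>.015)&(z<.03)
n,l,s,_=cv2.connectedComponentsWithStats(t.astype(np.uint8)); i=1+np.argmax(s[1:,4]); box("tray",l==i)
b=(abs(x-.5)<.15)&(abs(y+.33)<.15)&(z>.009)&(z<.03)
n,l,s,_=cv2.connectedComponentsWithStats(b.astype(np.uint8)); i=1+np.argmax(s[1:,4]); box("board",l==i)
box("garlic",(abs(x-.59)<.1)&(abs(y+.3)<.1)&(z>.025))
E
```

```text
tapetop 374 ((0.5067462921142578, 0.32956579327583313), (0.03708299994468689, 0.0757274255156517), 83.1594009399414) 0.0635659711975416
[[0.4669 0.3157]
 [0.5421 0.3066]
 [0.5465 0.3435]
 [0.4714 0.3525]]
button 59 ((0.5218866467475891, 0.3248462378978729), (0.02943558059632778, 0.02576626092195511), 9.431527137756348) 0.0712385846808723
[[0.5053 0.3351]
 [0.5095 0.3097]
 [0.5385 0.3145]
 [0.5343 0.34  ]]
tray 526 ((0.5173226594924927, -0.02047412097454071), (0.23035897314548492, 0.129354327917099), 76.65813446044922) 0.019152173373444326
[[ 0.4278 -0.1176]
 [ 0.5537 -0.1475]
 [ 0.6068  0.0767]
 [ 0.481   0.1065]]
board 5136 ((0.5117071270942688, -0.3297107219696045), (0.2596279978752136, 0.17170017957687378), 1.554537296295166) 0.013874794374018729
[[ 0.3796 -0.2474]
 [ 0.3843 -0.4191]
 [ 0.6438 -0.412 ]
 [ 0.6391 -0.2404]]
garlic 1746 ((0.635549008846283, -0.2613825500011444), (0.12672372162342072, 0.09092468023300171), 70.83984375) 0.8653505830377837
[[ 0.5718 -0.3063]
 [ 0.6577 -0.3362]
 [ 0.6993 -0.2165]
 [ 0.6134 -0.1866]]
```

The top view shows the tape at (158,235) with its nose up, the tray at (288,235) with its empty lane on the far side, and the board at (398,237) with garlic at (387,202). The side view agrees. I'll go above the tape, turning the tool to match it.

>>> move_arm([
  [[0, 0, 24, 0, 0, -5.1, 85], [0, 0, 24, 0, 0, -5.1, 85], [0, 0, 23, 0, 0, -5.1, 85], [-38, -24, 0, 0, 0, 0, 85], [-38, -24, 0, 0, 0, 0, 85], [-38, -24, 0, 0, 0, 0, 85], [-38, -24, 0, 0, 0, 0, 85], [-38, -24, 0, 0, 0, 0, 85], [-38, -24, 0, 0, 0, 0, 85], [-38, -24, 0, 0, 0, 0, 85]],
])

```text
time_s: 2.33
position: [0.4547, 0.3692, 0.1604]
orientation: [0.0, 0.061, 0.998, 0.0]
force: [-0.2, 0.8, -0.8]
opening: 0.0849
grip_force: 0.0
```

```bash
cat >> h.py <<'E'
def plan(x,y,z,yaw):
    "total turn about tool z (deg), then total shift in the turned tool axes (mm), to a tool-down pose with tool x at yaw"
    from scipy.spatial.transform import Rotation as R
    o=get_obs(); q=o["orientation"]; M=R.from_quat(np.r_[q[1:],q[0]]).as_matrix()
    cur=np.degrees(np.arctan2(M[1,0],M[0,0])); t=np.radians(yaw)
    d=np.array([x,y,z])-o["position"]; c,s=np.cos(t),np.sin(t)
    print("t",o["time_s"],"pos",o["position"].round(4),"yaw",cur.round(2),"tilt",M[:,2].round(3),"q",o["qpos"].round(2),"F",o["force"].round(1),"open",round(o["opening"]*1e3,1))
    print("turn",((cur-yaw+180)%360-180).round(2),"shift",(1e3*np.array([c*d[0]+s*d[1],s*d[0]-c*d[1],-d[2]])).round(1))
E
python3 -c "
from h import *
plan(.506,.328,.024,173)"
```

```text
t 2.3333 pos [0.4547 0.3692 0.1604] yaw 173.03 tilt [ 0.  0. -1.] q [ 0.56  0.41  1.62  0.    1.11 -0.89] F [-0.2  0.8 -0.8] open 84.9
turn 0.03 shift [-55.9 -34.7 136.4]
```

>>> move_arm([
  [[-38, -23.5, 0, 0, 0, 0, 85], [0, 0, 30, 0, 0, 0, 85], [0, 0, 0, 0, 0, 0, 85]],
])

```text
time_s: 2.58
position: [0.4863, 0.3416, 0.127]
orientation: [-0.002, 0.063, 0.998, -0.001]
force: [-0.4, -0.2, -1.3]
opening: 0.0851
grip_force: 0.0
```

```bash
python3 -c "
from h import *
plan(.506,.328,.024,173)"
```

```text
t 2.5833 pos [0.4863 0.3416 0.127 ] yaw 172.78 tilt [-0.004 -0.002 -1.   ] q [ 0.5   0.46  1.63 -0.    1.05 -0.95] F [-0.4 -0.2 -1.3] open 85.1
turn -0.22 shift [-21.3 -11.1 103. ]
```

>>> move_arm([
  [[-10, -5, 0, 0, 0, 0, 85], [-11, -6, 0, 0, 0, 0, 85], [0, 0, 20, 0, 0, 0, 85], [0, 0, 25, 0, 0, 0, 85], [0, 0, 25, 0, 0, 0, 85], [0, 0, 20, 0, 0, 0, 85], [0, 0, 0, 0, 0, 0, 85]],
])

```text
time_s: 3.17
position: [0.5037, 0.3304, 0.0379]
orientation: [-0.002, 0.06, 0.998, -0.001]
force: [-0.0, -0.6, -0.1]
opening: 0.0851
grip_force: 0.0
```

```bash
python3 -c "
from h import *
plan(.506,.328,.024,173)
p=camera('side');q=camera('top')
cv2.imwrite('pics/s1.png',np.hstack([cv2.resize(p['color'][100:220,140:300],None,fx=2.4,fy=2.4),cv2.resize(q['color'][175:295,80:240],None,fx=2.4,fy=2.4)]))"
```

```text
t 3.1667 pos [0.5037 0.3304 0.0379] yaw 173.1 tilt [-0.004 -0.002 -1.   ] q [ 0.47  0.59  1.68 -0.    0.88 -0.98] F [-0.  -0.6 -0.1] open 85.1
turn 0.1 shift [-2.5 -2.2 13.9]
```

View pics/s1.png

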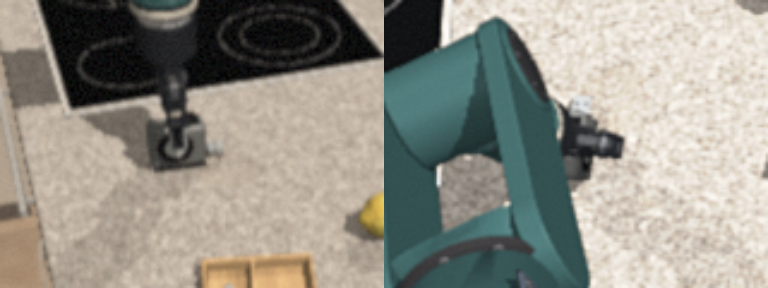

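The fingers straddle the case near its middle in the side view (around (178,140)), with the nose to the right. I'll go down and grip.

>>> move_arm([
  [[-2.5, -2, 14, 0, 0, 0, 85], [0, 0, 0, 0, 0, 0, 60], [0, 0, 0, 0, 0, 0, 30], [0, 0, 0, 0, 0, 0, 30], [0, 0, 0, 0, 0, 0, 30], [0, 0, 0, 0, 0, 0, 30], [0, 0, 0, 0, 0, 0, 30]],
])

```text
time_s: 3.85
position: [0.5082, 0.3288, 0.0278]
orientation: [0.001, 0.061, 0.998, 0.0]
force: [-0.3, -2.1, 6.0]
opening: 0.0359
grip_force: 58.8
```

>>> move_arm([
  [[0, 0, -20, 0, 0, 0, 30], [0, 0, -30, 0, 0, 0, 30], [0, 0, -35, 0, 0, 0, 30], [0, 0, -25, 0, 0, 0, 30], [0, 0, -10, 0, 0, 0, 30], [0, 0, 0, 0, 0, 0, 30]],
])

```text
time_s: 4.35
position: [0.509, 0.3297, 0.149]
orientation: [0.002, 0.061, 0.998, 0.001]
force: [0.6, 0.6, -5.7]
opening: 0.0354
grip_force: 61.6
```

```bash
python3 -c "
from h import *
np.set_printoptions(precision=4,suppress=True)
plan(.5,.2,.14,173)
p=camera('side');q=camera('top')
c=cloud(q)
for l in ['tape_hook','tape_button','tape']:
    a=landmark_of(p,l)[:2];b=landmark_of(q,l)[:2]; print(l,[(x['xy'],x['confidence']) for x in a+b])
    if a and b: print(tri(p,a[0]['xy'],q,b[0]['xy']))
cv2.imwrite('pics/s2.png',np.hstack([cv2.resize(p['color'][60:220,140:300],None,fx=2.4,fy=2.4),cv2.resize(q['color'][150:310,80:240],None,fx=2.4,fy=2.4)]))"
```

```text
t 4.35 pos [0.509  0.3297 0.149 ] yaw 173.03 tilt [ 0.005  0.002 -1.   ] q [ 0.46  0.45  1.59 -0.    1.1  -0.99] F [ 0.6  0.6 -5.7] open 35.4
turn 0.03 shift [  -6.8 -129.8    9. ]
tape_hook [([0.4059, 0.3112], 0.55), ([0.273, 0.4988], 0.64)]
(array([0.5598, 0.3235, 0.1274]), np.float64(0.006186618125684809))
tape_button []
tape [([0.38, 0.3174], 0.62), ([0.2664, 0.5467], 0.7), ([0.5616, 0.3874], 0.31)]
(array([0.5126, 0.3312, 0.122 ]), np.float64(0.0009901797560757214))
```

View pics/s2.png

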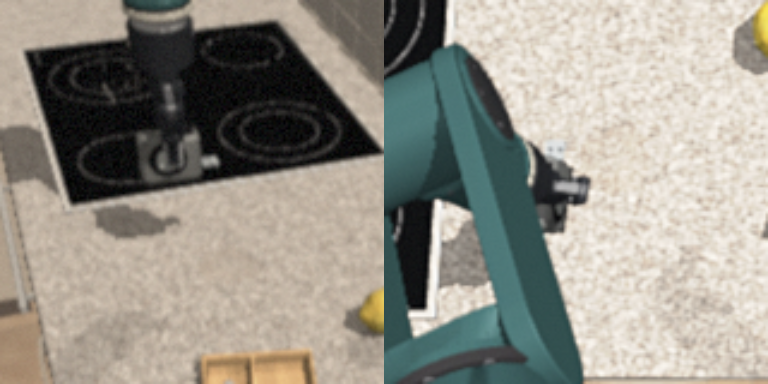

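>>> move_arm([
  [[0, 0, 0, 0, 0, 6.9, 30], [0, 0, 0, 0, 0, 6.9, 30], [0, 0, 0, 0, 0, 6.9, 30], [0, 0, 0, 0, 0, 6.9, 30], [0, 0, 0, 0, 0, 6.9, 30], [0, 0, 0, 0, 0, 6.9, 30], [0, 0, 0, 0, 0, 6.9, 30], [0, 0, 0, 0, 0, 6.9, 30], [0, 0, 0, 0, 0, 6.9, 30], [0, 0, 0, 0, 0, 6.9, 30]],
])

```text
time_s: 5.58
position: [0.5073, 0.3286, 0.1455]
orientation: [-0.0, 0.618, 0.786, -0.001]
force: [0.6, -0.3, -4.9]
opening: 0.035
grip_force: 61.6
```

>>> move_arm([
  [[0, 0, 0, 0, 0, 6.9, 30], [0, 0, 0, 0, 0, 6.9, 30], [0, 0, 0, 0, 0, 6.9, 30], [0, 0, 0, 0, 0, 6.7, 30], [0, 0, 0, 0, 0, 0, 30], [0, 0, 0, 0, 0, 0, 30]],
])

```text
time_s: 6.08
position: [0.5073, 0.3287, 0.1457]
orientation: [-0.0, 0.784, 0.621, -0.001]
force: [0.8, -0.2, -5.1]
opening: 0.0352
grip_force: 61.5
```

```bash
python3 -c "
from h import *
plan(.5315,-.0902,.09,76.65)"
```

```text
t 6.0833 pos [0.5073 0.3287 0.1457] yaw 76.82 tilt [-0.001 -0.001 -1.   ] q [ 0.46  0.45  1.59 -0.    1.1   0.69] F [ 0.8 -0.2 -5.1] open 35.2
turn 0.17 shift [-402.   120.2   55.7]
```

>>> move_arm([
  [[-20, 6, 0, 0, 0, 0.2, 30], [-28, 8.5, 0, 0, 0, 0, 30], [-28, 8.5, 0, 0, 0, 0, 30], [-28, 8.5, 0, 0, 0, 0, 30], [-28, 8.5, 0, 0, 0, 0, 30], [-28, 8.5, 0, 0, 0, 0, 30], [-28, 8.5, 0, 0, 0, 0, 30], [-28, 8.5, 0, 0, 0, 0, 30], [-28, 8.5, 0, 0, 0, 0, 30], [-28, 8.5, 0, 0, 0, 0, 30]],
])

```text
time_s: 6.92
position: [0.5239, 0.0437, 0.1463]
orientation: [0.0, 0.784, 0.62, 0.0]
force: [0.4, 0.3, -4.8]
opening: 0.0354
grip_force: 61.4
```

>>> move_arm([
  [[-28, 8.5, 0, 0, 0, 0, 30], [-28, 8.5, 0, 0, 0, 0, 30], [-28, 8.5, 0, 0, 0, 0, 30], [-26, 6, 10, 0, 0, 0, 30], [-20, 6, 20, 0, 0, 0, 30], [0, 0, 15, 0, 0, 0, 30], [0, 0, 10, 0, 0, 0, 30], [0, 0, 0, 0, 0, 0, 30]],
])

```text
time_s: 7.58
position: [0.528, -0.0897, 0.0892]
orientation: [-0.002, 0.785, 0.619, -0.001]
force: [-1.5, -0.1, -6.0]
opening: 0.0353
grip_force: 61.3
```

```bash
cat > look.py <<'E'
from h import *
import sys
np.set_printoptions(precision=4,suppress=True)
plan(.5315,-.0902,.032,76.65)
p=camera('side');q=camera('top')
for l in ['tape_hook','tape_button','tape','tray_lane']:
    a=landmark_of(p,l)[:1];b=landmark_of(q,l)[:1]; print(l,[(x['xy'],x['confidence']) for x in a+b])
    if a and b: print(tri(p,a[0]['xy'],q,b[0]['xy']))
cv2.imwrite(sys.argv[1],np.hstack([cv2.resize(p['color'][190:310,200:330],None,fx=3,fy=3),cv2.resize(q['color'][185:305,220:350],None,fx=3,fy=3)]))
E
python3 look.py pics/s3.png
```

```text
t 7.5833 pos [ 0.528  -0.0897  0.0892] yaw 76.51 tilt [-0.004  0.002 -1.   ] q [-0.3   0.44  1.8   0.    0.91 -0.06] F [-1.5 -0.1 -6. ] open 35.3
turn -0.14 shift [ 0.3  3.5 57.2]
tape_hook [([0.4727, 0.6074], 0.49), ([0.5941, 0.5495], 0.46)]
(array([ 0.5176, -0.1423,  0.0665]), np.float64(0.0007905835992605921))
tape_button [([0.472, 0.5255], 0.61)]
tape [([0.4698, 0.5581], 0.62), ([0.5546, 0.5348], 0.58)]
(array([ 0.5335, -0.0827,  0.0723]), np.float64(7.170749128160579e-06))
tray_lane [([0.6382, 0.67], 0.38), ([0.5166, 0.5371], 0.78)]
(array([ 0.6646, -0.1006, -0.1188]), np.float64(0.25874353709173376))
```

View pics/s3.png

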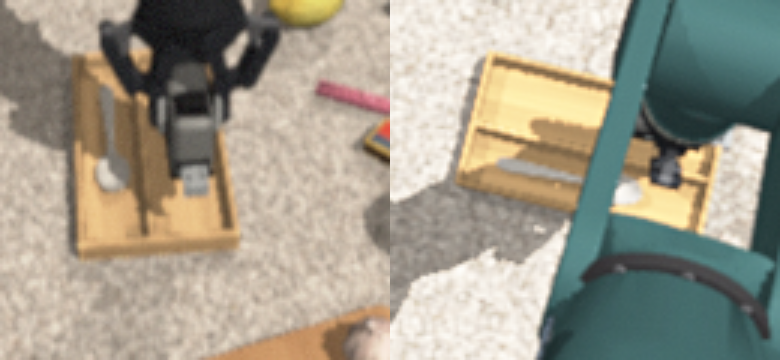

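The side view shows the case over the far lane, slightly towards the middle divider, with the hook near the end wall at (195,180). I'll shift 4 mm across and 4 mm forward, then lower.

>>> move_arm([
  [[-3.5, 4, 10, 0, 0, 0, 30], [0, 0, 18, 0, 0, 0, 30], [0, 0, 12, 0, 0, 0, 30], [0, 0, 6, 0, 0, 0, 30], [0, 0, 4, 0, 0, 0, 30], [0, 0, 3, 0, 0, 0, 30], [0, 0, 0, 0, 0, 0, 30]],
])

```text
time_s: 8.67
position: [0.533, -0.0946, 0.0379]
orientation: [-0.0, 0.786, 0.619, -0.0]
force: [-0.3, -0.1, -4.5]
opening: 0.0356
grip_force: 61.4
```

```bash
python3 look.py pics/s4.png
```

```text
t 8.6667 pos [ 0.533  -0.0946  0.0379] yaw 76.42 tilt [-0. -0. -1.] q [-0.3   0.53  1.82 -0.    0.79 -0.07] F [-0.3 -0.1 -4.5] open 35.6
turn -0.23 shift [ 3.9 -2.5  5.9]
tape_hook [([0.4775, 0.6445], 0.48), ([0.5971, 0.5545], 0.45)]
(array([ 0.5186, -0.153 ,  0.0227]), np.float64(0.00348383293758079))
tape_button [([0.4829, 0.5636], 0.43)]
tape [([0.4712, 0.6043], 0.6), ([0.5577, 0.5438], 0.49)]
(array([ 0.5311, -0.0926,  0.0145]), np.float64(0.00242017298212179))
tray_lane [([0.4637, 0.5729], 0.98), ([0.5143, 0.534], 0.92)]
(array([ 0.5437, -0.0254, -0.0077]), np.float64(4.267249917574737e-05))
```

View pics/s4.png

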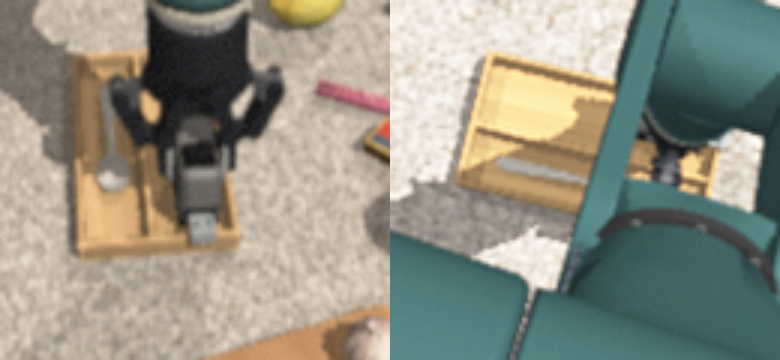

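```bash
cat > edge.py <<'E'
from h import *
np.set_printoptions(precision=1,suppress=True,linewidth=150)
u=np.array([-.231,-.973]);w=np.array([.973,-.231]);L=np.array([.5455,-.027])
p=camera('side');c=cloud(p)
a=(c[...,:2]-L)@u*1e3;b=(c[...,:2]-L)@w*1e3;z=c[...,2]*1e3
for lo in range(-40,45,5):
    m=(b>=lo)&(b<lo+5)&(a>85)&(a<140)&(z<45)
    s=np.argsort(a[m]); print(lo,' '.join(f"{x:.0f}:{y:.0f}" for x,y in zip(a[m][s],z[m][s])))
E
python3 edge.py
```

```text
-40 86:21 88:9 89:20 89:6 91:4 91:19 95:19 95:5 97:18 100:7 100:19 103:19 106:18 109:17 112:21 113:19 115:21 115:22 118:21 118:3 119:11 119:7 119:4 119:7 119:18 119:1 119:15 120:23 120:2 120:-2 121:14 121:18 124:3 125:1 126:1 128:-0 132:5 133:2 133:3 134:1 137:4 138:1 138:1
-35 86:20 87:6 88:19 90:17 91:7 93:6 94:18 98:8 100:21 102:20 103:18 106:18 111:20 115:20 116:22 117:8 117:20 117:5 118:14 118:14 119:4 119:18 119:22 120:12 120:19 120:5 120:2 121:10 121:2 122:-1 124:2 125:-1 126:1 130:2 130:3 132:1 132:1 135:1 137:3 137:-1 138:1 138:1 140:-1
-30 86:4 88:4 90:9 91:7 93:6 95:8 96:5 97:7 100:6 102:9 117:22 117:5 117:20 118:23 118:12 118:5 118:2 118:20 119:11 119:11 119:4 120:15 120:0 120:18 121:1 121:20 122:-0 123:-0 127:2 127:2 130:1 130:2 131:-1 134:2 134:-1 134:3 136:2 136:2 139:1 139:1
-25 86:4 87:9 87:6 91:6 92:8 94:7 94:7 97:6 98:8 98:4 100:5 101:7 116:21 117:15 117:22 118:8 118:19 118:5 119:13 119:21 119:6 119:2 119:3 120:18 121:15 121:1 123:3 123:1 124:0 126:-0 127:1 130:1 131:2 131:3 134:2 135:3 136:0 136:1 138:-0 140:2
-20 87:5 89:8 90:5 91:6 93:4 95:7 96:5 98:7 100:6 101:
[... 3086 characters left out ...]
 88:22 89:23 91:22 91:23 92:20 93:22 95:20 96:21 99:21 100:21 102:20 103:21 104:19 108:24 109:21 110:22 112:21 113:22 114:20 117:23 118:20 118:17 118:3 119:21 119:14 119:18 119:11 119:11 119:15 119:7 119:0 120:4 120:9 121:2 124:-2 124:2 125:3 127:2 129:0 129:0 130:-2 131:-1 132:0 135:0 139:2 140:2
35 87:2 93:-1 99:1 102:1 103:-1 105:20 109:3 112:2 112:2 113:-1 116:3 117:-0 118:2 119:-1 121:1 121:-2 123:1 124:-2 127:1 129:0 130:2 131:-2 133:1 135:-0 135:-0 138:-0
40 85:0 88:0 89:4 89:0 91:-0 92:1 92:1 96:2 97:3 100:2 100:2 101:-1 102:1 105:-0 107:3 108:1 109:1 111:3 111:0 112:1 115:1 116:2 119:2 120:4 121:1 122:2 125:2 125:3 127:1 127:-2 128:2 131:1 132:3 133:-0 133:0 137:1 137:-2 138:2 140:1
```

The depth shows the lip about 3 mm beyond the outer wall face, and the nose about 9 mm short of the inner face. I'll go 3 mm forward, then lower to the floor.

>>> move_arm([
  [[-3, 0, 0, 0, 0, 0, 30], [0, 0, 2, 0, 0, 0, 30], [0, 0, 2, 0, 0, 0, 30], [0, 0, 1, 0, 0, 0, 30], [0, 0, 0, 0, 0, 0, 30], [0, 0, 0, 0, 0, 0, 30]],
])

```text
time_s: 9.72
position: [0.5322, -0.0973, 0.0331]
orientation: [-0.0, 0.786, 0.619, -0.0]
force: [-0.1, 0.5, -5.0]
opening: 0.0351
grip_force: 61.4
```

```bash
python3 edge.py | sed -n '8,11p'; python3 -c "
from h import *
plan(.5315,-.0902,.032,76.65)"
```

```text
-5 104:38 105:41 106:42 106:32 106:25 106:29 106:40 107:33 107:36 107:30 107:27 109:39 109:25 111:27 113:25 113:26 114:24 117:27 118:21 118:24 118:11 119:4 119:19 120:16 120:-2 120:2 120:27 120:9 121:6 122:-1 122:25 122:-0 122:4 124:28 126:26 127:27 127:24 127:2 128:18 128:3 128:21 128:22 128:26 129:1 130:20 130:3 132:1 132:1 136:1 136:2 139:2 139:2
0 104:33 104:30 105:37 105:27 105:34 105:38 105:45 105:24 106:42 106:42 107:33 107:26 108:31 110:25 110:25 112:24 115:28 116:25 117:27 118:2 118:-1 118:25 119:25 119:-0 120:26 120:1 121:6 122:24 122:-1 123:26 125:25 125:13 126:4 126:16 126:19 127:23 127:2 127:27 127:2 128:-1 128:21 128:25 129:1 131:-1 134:3 136:1 137:-0 138:-0 138:4
5 105:40 105:30 105:34 105:45 106:38 106:45 106:31 106:42 106:39 107:29 108:26 108:37 108:30 109:27 110:25 111:25 111:23 114:26 116:25 116:28 116:25 118:27 118:2 119:2 120:3 120:25 120:26 120:1 122:2 123:-0 123:26 124:27 124:2 125:24 126:22 127:19 127:1 127:23 127:16 127:16 127:27 128:2 128:20 130:1 130:1 131:-2 135:-0 135:-0 137:-2 139:1
10 105:33 105:43 105:40 106:37 106:27 106:37 106:34 106:31 106:27 107:42 108:26 108:33 110:28 112:26 112:23 113:28 113:27 113:24 118:26 118:26 119:24 119:2 120:-1 120:26 120:4 122:24 123:24 123:3 125:2 125:2 126:-1 126:14 126:25 127:0 128:19 128:23 128:20 128:27 128:24 128:17 130:0 131:2 134:1 134:1 137:2 137:2 138:-0 139:0 140:1
t 9.7667 pos [ 0.5322 -0.0974  0.0332] yaw 76.42 tilt [-0. -0. -1.] q [-0.31  0.53  1.83 -0.    0.78 -0.07] F [-0.7  0.6 -4.7] open 35.6
turn -0.23 shift [ 6.8 -2.4  1.2]
```

>>> move_arm([
  [[4, 0, 0, 0, 0, -0.2, 30], [8, 0, 0, 0, 0, 0, 30], [12, 0, 0, 0, 0, 0, 30], [14, 0, 0, 0, 0, 0, 30], [14, 0, 0, 0, 0, 0, 30], [14, 0, 0, 0, 0, 0, 30], [14, 0, 0, 0, 0, 0, 30], [14, 0, 0, 0, 0, 0, 30], [12, 0, 0, 0, 0, 0, 30], [8, 0, 0, 0, 0, 0, 30]],
])

```text
time_s: 10.6
position: [0.5579, 0.0155, 0.0331]
orientation: [-0.001, 0.784, 0.62, -0.001]
force: [-3.3, -2.8, -5.9]
opening: 0.0356
grip_force: 59.5
```

>>> move_arm([
  [[8, 0, 0, 0, 0, 0, 30], [4, 0, 0, 0, 0, 0, 30], [0, 0, 0, 0, 0, 0, 30], [0, 0, 0, 0, 0, 0, 30]],
])

```text
time_s: 10.93
position: [0.5613, 0.0251, 0.0332]
orientation: [0.0, 0.785, 0.62, -0.0]
force: [-1.7, -2.7, -5.2]
opening: 0.0354
grip_force: 59.6
```

```bash
python3 look.py pics/s5.png
```

```text
t 10.9333 pos [0.5613 0.0251 0.0332] yaw 76.64 tilt [-0. -0. -1.] q [-0.08  0.55  1.78 -0.    0.81  0.16] F [-1.7 -2.7 -5.2] open 35.4
turn -0.01 shift [-119.1   -2.4    1.2]
tape_hook [([0.4809, 0.6419], 0.79), ([0.5914, 0.5476], 0.71)]
(array([ 0.5269, -0.1452,  0.0149]), np.float64(0.002286404799517953))
tape_button [([0.4689, 0.4926], 0.53)]
tape [([0.4607, 0.5293], 0.67), ([0.4834, 0.5179], 0.51)]
(array([0.5579, 0.0242, 0.011 ]), np.float64(0.004573742391988462))
tray_lane [([0.4663, 0.5671], 0.71), ([0.5177, 0.5312], 0.79)]
(array([ 0.5458, -0.0303,  0.0054]), np.float64(0.0006572252724191558))
```

View pics/s5.png

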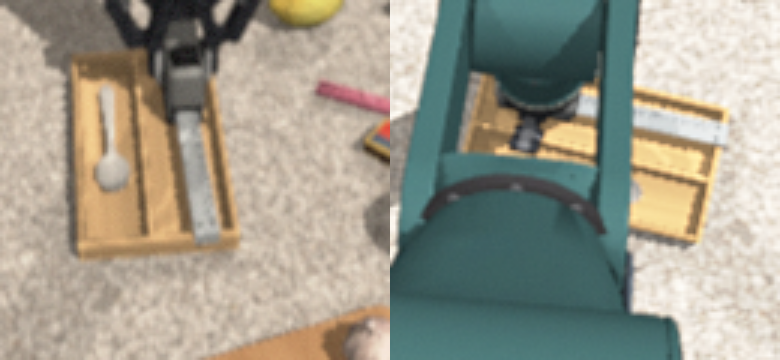

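The blade is drawn out with its hook on the end wall (side view, (205,240)), and the case is about 11 mm from the back wall. I'll continue slowly until the force rises.

>>> move_arm([
  [[4, 0, 0, 0, 0, 0, 30], [3, 0, 0, 0, 0, 0, 30], [1.5, 0, 0, 0, 0, 0, 30], [1, 0, 0, 0, 0, 0, 30], [0, 0, 0, 0, 0, 0, 30]],
])

```text
time_s: 11.85
position: [0.5636, 0.0349, 0.0333]
orientation: [-0.0, 0.784, 0.62, -0.0]
force: [-2.6, -1.8, -4.7]
opening: 0.0355
grip_force: 59.4
```

```bash
cat > st.py <<'E'
from h import *
o=get_obs();u=np.array([.231,.973])
print("F along toolx",o['force'][:2]@u,"Fz",o['force'][2],"a",(o['position'][:2]-[.5455,-.027])@-u*1e3,"z",o['position'][2])
E
python3 st.py
```

```text
F along toolx -2.3685749028298426 Fz -4.7190739571243645 a -64.37324161036902 z 0.03328608318978275
```

>>> move_arm([
  [[1.5, 0, 0, 0, 0, 0, 30], [1, 0, 0, 0, 0, 0, 30], [1, 0, 0, 0, 0, 0, 30], [0, 0, 0, 0, 0, 0, 30]],
])

```text
time_s: 12.18
position: [0.5639, 0.0355, 0.0335]
orientation: [0.001, 0.784, 0.621, -0.002]
force: [-5.0, -13.0, -1.5]
opening: 0.0358
grip_force: 60.4
```

```bash
python3 st.py
```

```text
F along toolx -13.820008559284846 Fz -1.5009850321813782 a -65.02052049816498 z 0.03348121684087958
```

The back is on the wall (reaction about 11 N). Next I'll set it down on the lane floor.

>>> move_arm([
  [[0, 0, 0.7, 0, 0, 0, 30], [0, 0, 0.7, 0, 0, 0, 30], [0, 0, 0.6, 0, 0, 0, 30], [0, 0, 0, 0, 0, 0, 30]],
])

```text
time_s: 12.52
position: [0.5639, 0.0353, 0.0329]
orientation: [0.001, 0.784, 0.621, -0.002]
force: [-9.5, -14.1, 12.8]
opening: 0.0353
grip_force: 61.9
```

```bash
python3 st.py
```

```text
F along toolx -15.899981537551982 Fz 12.801824958304426 a -64.89862744216967 z 0.03288759816026045
```

>>> move_arm([
  [[0, 0, -0.8, 0, 0, 0, 30], [0, 0, 0, 0, 0, 0, 45], [0, 0, 0, 0, 0, 0, 60], [0, 0, 0, 0, 0, 0, 70], [0, 0, 0, 0, 0, 0, 70], [0, 0, 0, 0, 0, 0, 70]],
])

```text
time_s: 13.02
position: [0.5652, 0.0382, 0.0324]
orientation: [0.0, 0.785, 0.62, 0.001]
force: [0.5, -0.2, 0.2]
opening: 0.0702
grip_force: 0.0
```

```bash
cat > edge2.py <<'E'
from h import *
u=np.array([-.231,-.973]);w=np.array([.973,-.231]);L=np.array([.5455,-.027])
for n in ('side','top'):
    p=camera(n);c=cloud(p)
    a=(c[...,:2]-L)@u*1e3;b=(c[...,:2]-L)@w*1e3;z=c[...,2]*1e3
    for lo,hi in((0,6),(6,12)):
        m=(b>=lo)&(b<hi)&(abs(a)<140)&(z<85)&((a<-15)|(a>112))
        s=np.argsort(a[m]); print(n,lo,' '.join(f"{x:.0f}:{y:.0f}" for x,y in zip(a[m][s],z[m][s])))
E
python3 edge2.py; python3 look.py pics/s6.png
```

```text
side 0 -102:69 -100:71 -97:70 -97:70 -93:70 -91:71 -88:70 -88:70 -87:67 -86:68 -80:69 -79:71 -77:72 -77:69 -76:69 -75:70 -72:69 -69:72 -58:78 -58:78 -56:76 -51:80 -50:77 -49:78 -48:79 -45:78 -44:79 -43:80 -43:70 -43:70 -43:73 -43:74 -42:74 -42:78 -40:79 -39:70 -38:71 -35:70 -35:70 -33:68 -33:68 -32:65 -32:56 -32:59 -31:42 -31:53 -31:45 -31:52 -31:31 -31:60 -31:36 -30:28 -30:25 -30:43 -30:64 -30:50 -30:64 -29:57 -29:36 -29:29 -29:40 -29:40 -29:26 -28:69 -28:34 -28:23 -28:49 -26:25 -26:54 -23:24 -22:26 -19:24 -18:26 -17:26 -17:23 113:25 113:25 114:27 116:3 116:25 116:3 117:23 118:27 118:2 119:10 119:-1 119:3 119:21 119:29 119:25 120:0 120:26 120:1 121:20 121:5 121:13 121:16 121:10 122:25 123:22 123:1 123:19 124:1 126:1 127:1 130:1 130:1 132:1 132:0 132:0 136:1 136:1 136:2 139:1 140:-1
side 6 -102:68 -102:69 -96:70 -96:70 -92:70 -91:70 -88:69 -88:69 -86:71 -86:68 -83:70 -83:70 -79:70 -79:70 -75:70 -74:71 -70:70 -70:70 -56:79 -56:79 -54:80 -54:77 -53:78 -51:79 -51:76 -49:78 -44:79 -44:79 -43:73 -42:77 -42:78 -41:71 -41:71 -41:68 -39:69 -35:70 -34:71 -34:67 -33:68 -33:40 -32:48 -32:62 -31
[... 1074 characters left out ...]
-34:66 -34:64 -31:19 -30:22 -28:24 -28:26 -26:27 -25:24 -24:25 -22:30 -22:20 114:29 115:23 117:23 123:4 124:-0 126:1 127:-5 129:1 130:-1 131:6 133:-0 135:-3 136:-6 137:-0 138:3 140:1
t 13.1167 pos [0.5648 0.0381 0.0322] yaw 76.64 tilt [ 0.001  0.    -1.   ] q [-0.05  0.56  1.77  0.    0.81  0.18] F [-0.2 -0.   0.8] open 70.2
turn -0.01 shift [-132.5   -2.8    0.2]
tape_hook [([0.5914, 0.5505], 0.72)]
tape_button [([0.645, 0.6726], 0.71)]
tape [([0.467, 0.5245], 0.77), ([0.4759, 0.5143], 0.81)]
(array([0.5672, 0.0352, 0.005 ]), np.float64(0.004075787860623972))
tray_lane [([0.4704, 0.5657], 0.58), ([0.5154, 0.5321], 0.61)]
(array([ 0.5489, -0.0276,  0.003 ]), np.float64(0.008615571696848859))
```

View pics/s6.png

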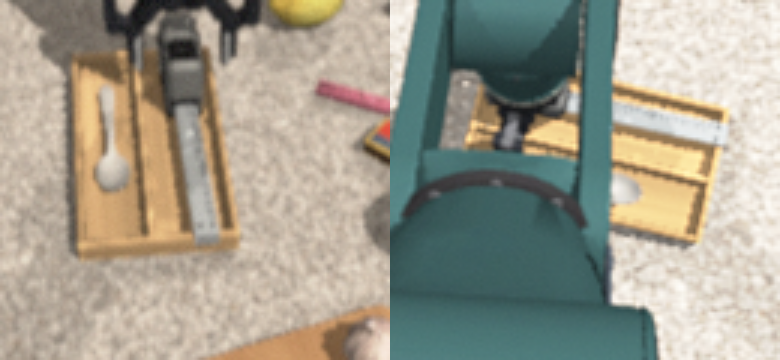

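The case stands in the lane with its back at the far wall and the hook on. I'll rise, close the fingers, and go over the button.

>>> move_arm([
  [[0, 0, -15, 0, 0, 0, 70], [0, 0, -25, 0, 0, 0, 70], [0, 0, -25, 0, 0, 0, 70], [0, 0, -20, 0, 0, 0, 40], [-9, 0, -5, 0, 0, 0, 0], [-8.5, 0, 0, 0, 0, 0, 0], [0, 0, 0, 0, 0, 0, 0], [0, 0, 0, 0, 0, 0, 0]],
])

```text
time_s: 14.28
position: [0.5591, 0.0201, 0.1207]
orientation: [-0.001, 0.785, 0.619, -0.001]
force: [-0.2, -0.2, -0.3]
opening: 0.0091
grip_force: 0.0
```

```bash
python3 -c "
from h import *
plan(.5606,.0213,.077,76.65)"
```

```text
t 14.2833 pos [0.5591 0.0201 0.1207] yaw 76.55 tilt [-0.003  0.    -1.   ] q [-0.09  0.43  1.72 -0.    1.    0.15] F [-0.2 -0.2 -0.3] open 9.1
turn -0.1 shift [ 1.5  1.2 43.7]
```

>>> move_arm([
  [[1.5, 1, 10, 0, 0, 0, 0], [0, 0, 15, 0, 0, 0, 0], [0, 0, 10, 0, 0, 0, 0], [0, 0, 4, 0, 0, 0, 0], [0, 0, 3, 0, 0, 0, 0], [0, 0, 2, 0, 0, 0, 0], [0, 0, 2, 0, 0, 0, 0], [0, 0, 0, 0, 0, 0, 0]],
])

```text
time_s: 14.95
position: [0.5617, 0.0221, 0.0761]
orientation: [-0.0, 0.785, 0.62, -0.0]
force: [0.7, -0.8, -0.7]
opening: 0.0001
grip_force: 0.0
```

```bash
python3 -c "
from h import *
plan(.5606,.0213,.071,76.65)"
```

```text
t 14.95 pos [0.5617 0.0221 0.0761] yaw 76.63 tilt [-0. -0. -1.] q [-0.08  0.49  1.75 -0.    0.9   0.15] F [ 0.7 -0.8 -0.7] open 0.1
turn -0.02 shift [-1.1 -0.9  5.1]
```

>>> move_arm([
  [[0, 0, 1.5, 0, 0, 0, 0], [0, 0, 1.5, 0, 0, 0, 0], [0, 0, 1.5, 0, 0, 0, 0], [0, 0, 1, 0, 0, 0, 0], [0, 0, 0.5, 0, 0, 0, 0], [0, 0, 0.5, 0, 0, 0, 0], [0, 0, 0, 0, 0, 0, 0]],
])

```text
time_s: 15.53
position: [0.5623, 0.0221, 0.0709]
orientation: [0.0, 0.785, 0.62, 0.001]
force: [-3.3, 0.7, 13.7]
opening: -0.0
grip_force: 6.4
```

>>> move_arm([
  [[0, 0, 0.6, 0, 0, 0, 0], [0, 0, 0, 0, 0, 0, 0]],
])

```text
time_s: 15.7
position: [0.5624, 0.022, 0.0709]
orientation: [0.001, 0.785, 0.62, 0.001]
force: [-4.2, 0.8, 18.2]
opening: -0.0
grip_force: 9.0
```

The button has bottomed out: z stays at 0.0709 while the force rises from 14 to 18 N. Now I'll rise and re-grip.

>>> move_arm([
  [[0, 0, -10, 0, 0, 0, 0], [0, 0, -25, 0, 0, 0, 0], [0, 0, -15, 0, 0, 0, 70], [9, 0, 0, 0, 0, 0, 70], [9, 0, 0, 0, 0, 0, 70], [0, 0, 0, 0, 0, 0, 70], [0, 0, 0, 0, 0, 0, 70]],
])

```text
time_s: 16.28
position: [0.5652, 0.0403, 0.118]
orientation: [-0.001, 0.784, 0.62, -0.001]
force: [-0.4, -0.2, -1.1]
opening: 0.0608
grip_force: 0.0
```

```bash
python3 edge2.py|grep side; python3 -c "
from h import *
plan(.5637,.0372,.032,76.65)"
```

```text
side 0 -98:69 -95:72 -92:70 -91:71 -88:70 -86:71 -84:70 -84:70 -78:71 -78:71 -77:72 -76:70 -75:71 -72:73 -71:70 -69:72 -67:70 -67:70 -62:71 -60:73 -56:72 -56:72 -53:72 -51:74 -49:71 -49:75 -48:72 -47:73 -43:73 -43:70 -43:73 -42:74 -40:73 -39:70 -38:74 -35:70 -35:73 -34:71 -33:68 -32:69 -31:56 -30:67 -30:61 -30:32 -29:40 -29:29 -29:33 -29:65 -29:69 -29:62 -29:37 -28:59 -28:49 -27:66 -27:31 -27:53 -27:39 -27:56 -27:49 -26:53 -26:57 -26:46 -26:47 -26:29 -26:44 -25:30 -25:27 -23:28 -21:26 -21:26 -19:25 -18:25 -16:24 -15:28 112:25 116:25 116:25 116:29 117:26 117:1 118:24 118:2 118:6 118:6 119:11 119:11 120:4 120:0 120:26 120:0 120:26 121:20 121:12 121:20 121:24 122:18 123:26 123:19 124:1 125:3 128:2 128:2 128:-1 131:2 132:1 134:2 134:-1 135:3 136:2 138:4 139:1 139:2 139:2
side 6 -97:69 -95:71 -93:69 -91:70 -88:69 -87:70 -81:71 -81:72 -81:72 -78:71 -77:71 -76:69 -73:72 -70:70 -67:70 -65:71 -64:69 -61:72 -57:71 -55:73 -52:76 -52:72 -51:73 -49:71 -47:73 -43:73 -43:70 -42:73 -39:73 -38:70 -38:70 -35:70 -35:66 -33:72 -29:50 -29:61 -29:71 -29:68 -29:44 -29:25 -29:40 -29:33 -29:48 -28:58 -28:58 -28:69 -28:34 -28:65 -28:41 -28:55 -28:66 -27:45 -27:48 -27:59 -27:38 -27:48 -27:38 -27:31 -27:63 -27:52 -27:45 -27:42 -27:56 -27:66 -27:32 -27:63 -27:28 -26:32 -26:28 -26:25 -26:39 -26:36 -26:57 -25:26 -24:23 -24:26 -23:24 -20:27 -19:24 -17:26 112:24 113:25 116:25 118:9 118:27 118:20 119:9 119:6 119:-1 119:7 120:25 120:14 120:25 120:14 120:22 120:4 120:26 121:19 121:4 121:15 122:20 122:-1 122:24 123:3 123:21 123:-0 124:1 126:-1 126:-0 129:-1 129:0 130:4 130:2 134:2 134:2 136:1 136:1 139:1
t 16.3833 pos [0.5651 0.0397 0.1179] yaw 76.66 tilt [-0.002 -0.    -1.   ] q [-0.05  0.44  1.7  -0.    1.    0.18] F [ 0.5 -0.6  0.4] open 70.1
turn 0.01 shift [-2.8 -0.7 85.9]
```

The button is down: its top is now at z≈72 mm, against 78 before. The nose reads about 2 mm nearer the hook than before, so after re-gripping I'll check the case against the back wall before unhooking.

>>> move_arm([
  [[-2.5, -0.5, 20, 0, 0, 0, 70], [0, 0, 25, 0, 0, 0, 70], [0, 0, 22, 0, 0, 0, 70], [0, 0, 13, 0, 0, 0, 70], [0, 0, 4, 0, 0, 0, 70], [0, 0, 0, 0, 0, 0, 70], [0, 0, 0, 0, 0, 0, 70]],
])

```text
time_s: 16.97
position: [0.5649, 0.0371, 0.035]
orientation: [-0.0, 0.785, 0.62, -0.0]
force: [0.0, -0.1, -0.5]
opening: 0.0701
grip_force: 0.0
```

```bash
cat > nose.py <<'E'
from h import *
u=np.array([-.231,-.973]);w=np.array([.973,-.231]);L=np.array([.5455,-.027])
A=[];B=[]
p=camera('side');c=cloud(p);a=(c[...,:2]-L)@u*1e3;b=(c[...,:2]-L)@w*1e3;z=c[...,2]*1e3
m=(b>-10)&(b<16)&(abs(a+29)<8)&(z>32)&(z<60);k=np.polyfit(b[m],a[m],1)
t=(b>-4)&(b<10)&(a>100)&(z>23)&(z<32); l=(b>-4)&(b<10)&(a>112)&(a<128)&(z>13)&(z<21)
print("nose",np.median(a[m]),m.sum(),"slope",k,"lip max",np.percentile(a[t],95),np.median(a[l]))
E
python3 nose.py; python3 st.py
```

```text
nose -28.093722338676887 81 slope [ 2.19988682e-02 -2.82138975e+01] lip max 120.81773086893517 119.90859425961668
F along toolx 0.02352253396351286 Fz 0.5237929635518449 a -66.98438157862195 z 0.03558301077072765
```

>>> move_arm([
  [[0, 0, 2.5, 0, 0, 0, 70], [0, 0, 0, 0, 0, 0, 50], [0, 0, 0, 0, 0, 0, 30], [0, 0, 0, 0, 0, 0, 30], [0, 0, 0, 0, 0, 0, 30], [0, 0, 0, 0, 0, 0, 30]],
])

```text
time_s: 17.52
position: [0.5645, 0.0373, 0.0331]
orientation: [-0.0, 0.784, 0.62, -0.0]
force: [-2.7, 0.9, 5.8]
opening: 0.0355
grip_force: 59.2
```

```bash
python3 st.py
```

```text
F along toolx 0.2083044232910274 Fz 5.769983086024845 a -66.99680617604663 z 0.03312355837304644
```

>>> move_arm([
  [[0.8, 0, 0, 0, 0, 0, 30], [0.8, 0, 0, 0, 0, 0, 30], [0, 0, 0, 0, 0, 0, 30]],
])

```text
time_s: 17.77
position: [0.5645, 0.0375, 0.0331]
orientation: [0.001, 0.784, 0.62, -0.001]
force: [-3.9, -6.3, 7.4]
opening: 0.0349
grip_force: 59.1
```

```bash
python3 st.py; python3 nose.py
```

```text
F along toolx -7.0754728814067205 Fz 7.362967434693409 a -67.15340766040825 z 0.033075616663683555
nose -28.43286520217802 85 slope [  0.04661972 -28.51749507] lip max 121.04713884641127 120.49818809697152
```

>>> move_arm([
  [[1, 0, 0, 0, 0, 0, 30], [1, 0, 0, 0, 0, 0, 30], [0, 0, 0, 0, 0, 0, 30]],
])

```text
time_s: 18.07
position: [0.5646, 0.0379, 0.0332]
orientation: [0.001, 0.784, 0.621, -0.002]
force: [-5.0, -13.9, 9.7]
opening: 0.0353
grip_force: 58.6
```

```bash
python3 st.py; python3 nose.py
```

```text
F along toolx -14.638961821814975 Fz 9.704707501875696 a -67.50634043399393 z 0.03320699038245516
nose -28.576475167660487 81 slope [  0.08494409 -28.78932575] lip max 121.10405210803482 120.66992166565944
```

It is stiff against the wall or lock, and the reading works out to about 0.128. I'll ease off and lift straight up to unhook.

>>> move_arm([
  [[-2.5, 0, 0, 0, 0, 0, 30], [-2, 0, -1, 0, 0, 0, 30], [-1, 0, -3, 0, 0, 0, 30], [0, 0, -5, 0, 0, 0, 30], [0, 0, -10, 0, 0, 0, 30], [0, 0, -20, 0, 0, 0, 30], [0, 0, -25, 0, 0, 0, 30], [0, 0, -25, 0, 0, 0, 30], [0, 0, -15, 0, 0, 0, 30], [0, 0, 0, 0, 0, 0, 30]],
])

```text
time_s: 18.95
position: [0.5672, 0.0355, 0.1407]
orientation: [0.002, 0.785, 0.62, 0.003]
force: [1.6, -0.3, -4.5]
opening: 0.0352
grip_force: 60.5
```

```bash
python3 -c "
from h import *
plan(.475,-.325,.13,76.65)
p=camera('side')
cv2.imwrite('pics/s7.png',cv2.resize(p['color'][170:330,180:380],None,fx=3,fy=3))"
```

```text
t 18.95 pos [0.5672 0.0355 0.1407] yaw 76.64 tilt [ 0.007 -0.    -1.   ] q [-0.06  0.41  1.69 -0.    1.04  0.17] F [ 1.6 -0.3 -4.5] open 35.2
turn -0.01 shift [-372.1   -6.5   10.7]
```

View pics/s7.png

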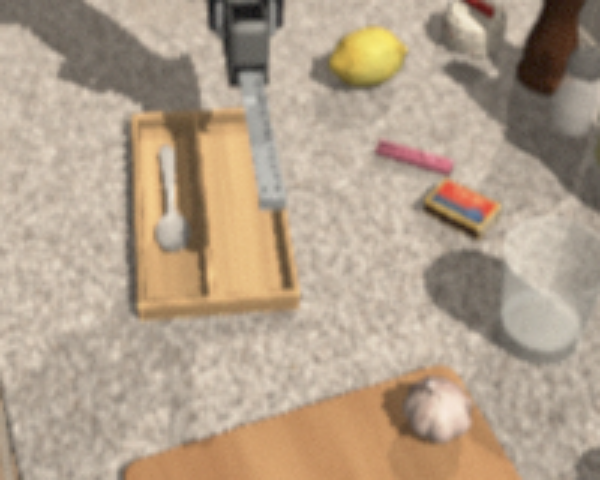

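The blade is unhooked, still out and in the air (tip at (270,200)); the spoon is untouched. Now to the board.

>>> move_arm([
  [[-15, 0, 0, 0, 0, 0, 30], [-26, -0.5, 0, 0, 0, 0, 30], [-26, -0.5, 0, 0, 0, 0, 30], [-26, -0.5, 0, 0, 0, 0, 30], [-26, -0.5, 0, 0, 0, 0, 30], [-26, -0.5, 0, 0, 0, 0, 30], [-26, -0.5, 0, 0, 0, 0, 30], [-26, -0.5, 0, 0, 0, 0, 30], [-26, -0.5, 0, 0, 0, 0, 30], [-26, -0.5, 0, 0, 0, 0, 30]],
])

```text
time_s: 19.83
position: [0.5008, -0.2062, 0.135]
orientation: [-0.001, 0.785, 0.62, -0.001]
force: [-0.0, 0.2, -4.9]
opening: 0.0354
grip_force: 60.4
```

>>> move_arm([
  [[-26, -0.5, 0, 0, 0, 0, 30], [-26, -0.5, 0, 0, 0, 0, 30], [-26, -0.5, 0, 0, 0, 0, 30], [-26, -0.5, 0, 0, 0, 0, 30], [-15, 0, 10, 0, 0, 0, 30], [0, 0, 20, 0, 0, 0, 30], [0, 0, 20, 0, 0, 0, 30], [0, 0, 15, 0, 0, 0, 30], [0, 0, 0, 0, 0, 0, 30], [0, 0, 0, 0, 0, 0, 30]],
])

```text
time_s: 20.67
position: [0.4715, -0.3195, 0.0696]
orientation: [-0.002, 0.785, 0.62, -0.0]
force: [-0.3, 1.0, -4.4]
opening: 0.035
grip_force: 60.6
```

```bash
python3 -c "
from h import *
plan(.475,-.325,.042,76.65)
p=camera('side')
cv2.imwrite('pics/s8.png',cv2.resize(p['color'][220:420,170:420],None,fx=2.4,fy=2.4))"
```

```text
t 20.6667 pos [ 0.4715 -0.3195  0.0696] yaw 76.63 tilt [-0.004  0.003 -1.   ] q [-0.72  0.51  1.73  0.    0.9  -0.48] F [-0.3  1.  -4.4] open 35.0
turn -0.02 shift [-4.5  4.6 27.6]
```

View pics/s8.png

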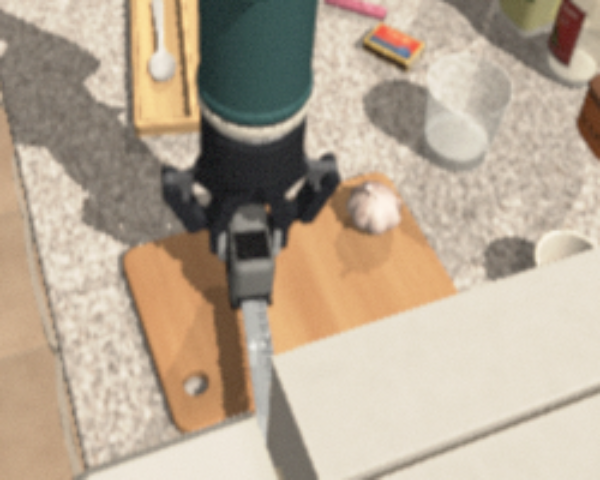

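The case is over the board, clear of the garlic at (375,207). Lowering now.

>>> move_arm([
  [[0, 0, 12, 0, 0, 0, 30], [0, 0, 8, 0, 0, 0, 30], [0, 0, 4, 0, 0, 0, 30], [0, 0, 2, 0, 0, 0, 30], [0, 0, 1, 0, 0, 0, 30], [0, 0, 1, 0, 0, 0, 30], [0, 0, 0, 0, 0, 0, 30]],
])

```text
time_s: 21.3
position: [0.4731, -0.3212, 0.0438]
orientation: [0.0, 0.785, 0.62, -0.0]
force: [0.0, -0.9, -6.1]
opening: 0.0357
grip_force: 60.8
```

>>> move_arm([
  [[0, 0, 1, 0, 0, 0, 30], [0, 0, 1, 0, 0, 0, 30], [0, 0, 0.5, 0, 0, 0, 30], [0, 0, 0, 0, 0, 0, 30]],
])

```text
time_s: 21.63
position: [0.4732, -0.3213, 0.0421]
orientation: [0.0, 0.785, 0.62, 0.0]
force: [-0.6, 1.6, 3.9]
opening: 0.0352
grip_force: 61.4
```

Standing on the wood. Release and rise.

>>> move_arm([
  [[0, 0, 0, 0, 0, 0, 45], [0, 0, 0, 0, 0, 0, 60], [0, 0, 0, 0, 0, 0, 70], [0, 0, 0, 0, 0, 0, 70], [0, 0, -15, 0, 0, 0, 70], [0, 0, -30, 0, 0, 0, 70], [0, 0, -35, 0, 0, 0, 70], [0, 0, -35, 0, 0, 0, 70], [0, 0, -20, 0, 0, 0, 70], [0, 0, 0, 0, 0, 0, 70]],
])

```text
time_s: 22.47
position: [0.4757, -0.3235, 0.1813]
orientation: [0.005, 0.785, 0.62, 0.001]
force: [1.0, -0.2, 0.6]
opening: 0.07
grip_force: 0.0
```

```bash
python3 -c "
from h import *
plan(.475,-.325,.042,76.65)
p=camera('side')
cv2.imwrite('pics/s9.png',cv2.resize(p['color'][220:420,170:420],None,fx=2.4,fy=2.4))"
```

```text
t 22.4667 pos [ 0.4757 -0.3235  0.1813] yaw 76.63 tilt [ 0.007 -0.006 -1.   ] q [-0.72  0.37  1.63 -0.    1.13 -0.48] F [ 1.  -0.2  0.6] open 70.0
turn -0.02 shift [ -1.6  -0.3 139.3]
```

View pics/s9.png

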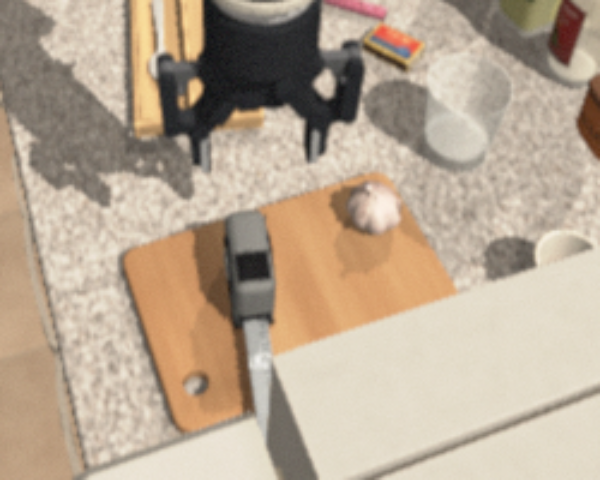

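The tape stands upright on the board (case around (248,265)) with its blade still out and its button down. The garlic hasn't moved, and the gripper is clear. I'll hand it in.

```bash
python3 -c "
from cell import *
print(hand_in())"
```

```text
the job is handed in; nothing more can be done
None
```

I measured the lane, locked the tape at about 128 mm drawn by the depth camera (130 mm would be exact), and stood it upright on the cutting board. The case seemed to creep about 2 mm from the back wall while I pressed the lock, so the locked length may be about 2 mm short. The job is handed in; no verdict was returned.

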